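Jog the cover plates square and hold the sprung drill guide on its stop

TASK

Tap the four loose white cover plates home into the corner of the drilling jig, until the stack's edges line up and every plate sits flush against both fences. Then swing the sprung drill-guide arm by its upright handle over the stack, against its spring, all the way to its stop, and finish still holding it there by the handle, because it flies back when let go. Leave the stack square and do not disturb the screw tray, the bracket and the can.

Things in the scene. Friction and masses are not known exactly. Their poses are not given: they have to be found in the camera images.
- jig: Drilling jig bolted to the bench: dark steel base, 10 mm thick, spanning jig x -85 to 85, y -80 to 115; on it a raised bed (x -40 to 60, y -25 to 45 mm, top 25 mm above the bench) carries the plates, whose near edges overhang it. Origin: bench surface, right under the squared stack's centre. Plates go home to jig +x and +y, against two fences; -x and -y sides are open.
- far_fence (a point): Middle of the far fence's inner face at its top edge: jig x 60, y 0 mm, 49 mm above the bench. Aluminium bar 12 mm thick, spanning jig y -57 to 57. Axes as the jig's.
- side_fence (a point): Point on the side fence's inner face at its top edge: jig x 0, y 45 mm, 49 mm above the bench. Aluminium bar 12 mm thick, spanning jig x -60 to 72. A pin on it at jig (-30, 51), top 73 mm above the bench, is the arm's visible stop. Axes as the jig's.
- guide_pivot (a point): Point on the guide arm's upright pivot axis, 57 mm above the bench, at jig (-15, 85) mm, on a round column (34 mm across; with the spring cap 87 mm high) outside the side fence. Its x axis points along the arm to the handle.
- guide (a joint): Swing of the drill-guide arm, rad. 0: at rest, pointing 10 degrees clockwise (from above) of jig +x, clear of the stack. Grows as it swings clockwise from above, over the stack; 1.40 is the firm stop, arm along jig -y. The spring takes 2.5 N at the handle to start, 7 N at the stop, and throws the arm back when let go.
- guide_bush (a point): Centre of the arm's round drill bush, at its underside, 54 mm above the bench, 82 mm out from the pivot; 28 mm across, top 70 mm above the bench. The arm is a flat steel bar 20 mm wide, 57 to 67 mm above the bench, 122 mm long from the pivot; it passes clear over the 20 mm stack (top 45 mm above the bench).
- handle (a point): Upright round black handle fixed on the end of the guide arm, 16 mm in diameter, 45 mm tall, 112 mm out from the pivot axis. Origin: centre of its foot, on the arm's top face, 67 mm above the bench; its top is 112 mm above the bench. Turns with the arm; its x axis points along the arm, away from the pivot.
- plate0: Smooth white cover plate, slides easily (friction about 0.25), 120 (x) by 90 (y) by 5 mm, about 0.15 kg, loose; number 1 of four counted from below (lying on the jig's bed), its underside 25 mm above the bench. Origin: centre of its underside; home when this is at x = 0, y = 0 of the jig with its edges along the jig's. At the start 7 to 24 mm short of each fence and a few degrees askew.
- plate1: Smooth white cover plate, slides easily (friction about 0.25), 120 (x) by 90 (y) by 5 mm, about 0.15 kg, loose; number 2 of four counted from below (lying on the one below), its underside 30 mm above the bench. Origin: centre of its underside; home when this is at x = 0, y = 0 of the jig with its edges along the jig's. At the start 7 to 24 mm short of each fence and a few degrees askew.
- plate2: Smooth white cover plate, slides easily (friction about 0.25), 120 (x) by 90 (y) by 5 mm, about 0.15 kg, loose; number 3 of four counted from below (lying on the one below), its underside 35 mm above the bench. Origin: centre of its underside; home when this is at x = 0, y = 0 of the jig with its edges along the jig's. At the start 7 to 24 mm short of each fence and a few degrees askew.
- plate3: Smooth white cover plate, slides easily (friction about 0.25), 120 (x) by 90 (y) by 5 mm, about 0.15 kg, loose; number 4 of four counted from below (lying on the one below), its underside 40 mm above the bench. Origin: centre of its underside; home when this is at x = 0, y = 0 of the jig with its edges along the jig's. At the start 7 to 24 mm short of each fence and a few degrees askew.
- screw_tray: Bystander: black open tray of screws, 90 by 120 by 35 mm, on the bench beside the jig. Origin: centre of its underside.
- bracket: Bystander: grey folded steel channel bracket, 110 by 60 by 43 mm, on the bench beside the jig. Origin: centre of its underside.
- rivnut_can: Bystander: plain aluminium can, 60 mm across, 80 mm tall, on the bench beyond the jig. Origin: centre of its underside.
There are look-alikes about, which are no part of the job. What is shaped like the plate0 but blue or red is not meant.

How it is judged (in metres and radians):
On the way, in this order (a step that is already met when the one before it is completed fails the run):
1. all four plates flush against both fences, edges aligned, with the arm still swung away (x of plate0 in the frame of jig between -0.003 and 0.003 m and y of plate0 in the frame of jig between -0.003 and 0.003 m and angle between the x axis of each of plate0, plate1, plate2, plate3 and the x axis of jig, either way round below 0.035 rad and z of each of plate0, plate1, plate2, plate3 in the frame of jig below 0.0425 m and angle between each of plate0, plate1, plate2, plate3's own z axis and vertical below 0.05 rad and x of plate1 in the frame of jig between -0.003 and 0.003 m and y of plate1 in the frame of jig between -0.003 and 0.003 m and x of plate2 in the frame of jig between -0.003 and 0.003 m and y of plate2 in the frame of jig between -0.003 and 0.003 m and x of plate3 in the frame of jig between -0.003 and 0.003 m and y of plate3 in the frame of jig between -0.003 and 0.003 m and value of joint guide below 0.4 rad), for 0.2 s.
2. guide arm swung over the stack to its stop by the handle (value of joint guide above 1.35 rad and contact force between the fingers and guide_c5 above 2 N), for 0.2 s.
At the end, for the whole second after the job is handed in: Every plate lies flat in its place in the stack, its centre within 3 mm of home along both jig axes and turned less than 2 degrees; the guide arm stands still at its stop (joint above 1.35 of 1.40 rad), held by the fingers, which press on its handle with more than 2 N (all of step 2 and x of plate0 in the frame of jig between -0.003 and 0.003 m and y of plate0 in the frame of jig between -0.003 and 0.003 m and angle between the x axis of each of plate0, plate1, plate2, plate3 and the x axis of jig, either way round below 0.035 rad and z of each of plate0, plate1, plate2, plate3 in the frame of jig below 0.0425 m and angle between each of plate0, plate1, plate2, plate3's own z axis and vertical below 0.05 rad and x of plate1 in the frame of jig between -0.003 and 0.003 m and y of plate1 in the frame of jig between -0.003 and 0.003 m and x of plate2 in the frame of jig between -0.003 and 0.003 m and y of plate2 in the frame of jig between -0.003 and 0.003 m and x of plate3 in the frame of jig between -0.003 and 0.003 m and y of plate3 in the frame of jig between -0.003 and 0.003 m and velocity of joint guide between -0.1 and 0.1 rad/s); the arm keeps its last pose, push and grip.
It fails at once if the screw tray is pushed or tipped (moved more than 20 mm or tilted over 0.3 rad) (distance of screw_tray from where it was at the start of the episode above 0.02 m or angle between screw_tray's own z axis and vertical above 0.3 rad).
It fails at once if the bracket is pushed or tipped (moved more than 20 mm or tilted over 0.3 rad) (distance of bracket from where it was at the start of the episode above 0.02 m or angle between bracket's own z axis and vertical above 0.3 rad).
It fails at once if the can is pushed or tipped (moved more than 20 mm or tilted over 0.3 rad) (distance of rivnut_can from where it was at the start of the episode above 0.02 m or angle between rivnut_can's own z axis and vertical above 0.3 rad).
It also fails if it takes over 56 s, if anything falls off the work surface, if the arm or the gripper's body presses on something with over 40 N, if the wrist force passes 120 N, or if a joint passes its speed limit or range.

ROBOT

A 6-joint arm with a two-finger parallel gripper is mounted at the origin on the work surface. World frame = base frame: x ahead of the robot, y to its left, z up, the work surface at z = 0. Lengths are in m, angles in degrees, forces in N, time in s.
With the tool pointing down it reaches from about 0.3 to 0.75 m from the base axis. Payload 8.5 kg.
Tool frame: the origin (TCP) lies midway between the tips of the shut fingers; the grasp point (between the pads) lies 19 mm behind it; z points along the fingers, y is the line along which they close (so a half turn about z gives the same grasp; the last joint's range is limited). The gripper opens to 85 mm and grips with 20 to 120 N. Pads are 22 mm wide; open, the fingers measure 114 mm over their backs; the gripper's body (76 mm by 85 mm) begins 54 mm behind the grasp point. The pads swing forward as they close: fully open they stand 13 mm farther back than shut.
Start: joints at [-82.58, 21.807, 74.336, -0, 83.858, -12.336], TCP at [0.186, -0.518, 0.198] pointing down, gripper open.
Joint ranges: [-178.18, 178.18], [-50.72, 133.34], [12.68, 142.11], [-81.47, 261.47], [9.98, 163.14], [-165.26, 165.26]. Speed limits (degrees/s): [136.94, 136.94, 180, 180, 180, 180].

INTERFACE

Orientations are given as a 3x3 rotation matrix whose columns are the frame's x, y, z axes.
In Python, from rig import env, viewer, recognise, pinpoint gives the robot as it stands.
- The arm moves only by the tool move_arm, never from a script. Its argument "plan" is text: rows parted by semicolons, each of 7 numbers parted by spaces: the shift along the tool's x, y, z in m, then the turn, a rotation vector about the tool's x, y, z in rad, then the finger opening in m, from 0 to 0.0854. A call has 1 to 12 rows; each row shifts and turns the commanded pose from where the row before left it, along the tool's axes as they then stand; what a row does not reach is not made up. A row lasts 1/8 s, in which the tool goes at most 62.5 mm and 10.7 degrees, less where a joint would pass 70% of its speed; a pose out of reach is approached as far as the arm can. A call is refused whole if a number of a shift passes 0.0625 or a number of a turn 0.188, either way. A call with a gripper value outside its range is refused whole. The fingers move at their own pace and stop on an object; "grip_force" is the grip in N (left out, the last holds). Time passes only in rows, so rows that do not move let the fingers close. It gives the time, the measured TCP pose, the force, the opening and the grip force at its end, in the units of the state.
- env.observe(): the state, without advancing time (a new reading comes with each control period).
- viewer.get_image(name): name is "scene" or "top" or "wrist"; returns (picture, depth): 400x640x3 uint8, red, green, blue; 400x640 float32, m along the optical axis (not along the pixel's ray), 0 where there is no reading.
- viewer.calibration(name): a dict with "fx", "fy", "cx", "cy" (pixels), "R" (3x3) and "t" (3): a world point X has camera coordinates R X + t. Camera axes: x right, y down, z forward; pixel columns grow to the right and rows downward; lengths in m; the calibration is good to about 2 mm. A picture is of the moment at which its call begins: read the wrist's pose just before it. calibration takes no time and is no camera call; for the wrist camera it gives the pose at the moment of the call.
- env.close_job(): hands the job in; it is judged then, once.
Trained networks look in the newest picture that a camera, given by its name, has taken for a name from the list of things; names that differ only in an ending like _2 or _b are one class to them, and where a whole thing is asked for, a point or a joint stands for the part that bears it (a point fixed in the world has none). Each returns a list of dicts, best first, with "conf" (0 to 1); they miss things now and then, are a little off and sometimes report something else, mostly with a low value. They report only what shows in the picture. A call takes as long as a camera call. They do not tell look-alikes from the thing itself.
- recognise(camera, name): "extent" ([centre column, centre row, width, height] in pixels, round what is visible of it).
- pinpoint(camera, name): "pixel" ([column, row] in pixels: a listed point, or the origin of a listed thing).
The state is a dict: "time_s": time; "q": joint angles; "qvel": joint speeds; "joint_efforts": joint torques, N m; "position": TCP position; "tool_rot": TCP orientation; "ft_force": force on the tool from outside, world axes, zero at the start; "wrist_torque": the same for the moment, N m; "grip_width": finger opening in m; "gripper_force": force on a finger pad.
Only numpy, scipy, OpenCV 4.12 (cv2) and the standard library are available. Lean on these libraries where they do the work, as an engineer would, in place of code of your own. Each camera call takes 0.05 s, during which the arm holds its last target. There are 200 camera calls.

## Working session

There is one attempt and no reset: what is moved stays moved. The work goes in short steps, Python scripts to look and compute and a tool call to move; the robot and the scene stay as the last step left them, time stands still between calls to the robot, and variables do not carry over. Pictures are saved under pics/ and viewed, at most 10 in all, crops included, and the job is handed in when it is done.

Besides the shell and the picture viewer there is one more tool, called after "Call:" by a JSON object that holds its "op" and its "data". move_arm: Moves the arm, as the interface text tells. Its arguments: {"type":"object","properties":{"plan":{"type":"string"},"grip_force":{"type":"number"}},"required":["plan"]}

```bash
mkdir -p pics; cat > h.py <<'E'
import numpy as np, cv2, json
from rig import env, viewer, recognise, pinpoint
def snap(n,f=None,crop=None,s=1):
    im,d=viewer.get_image(n)
    if f:
        o=im[:,:,::-1]
        if crop: o=o[crop[1]:crop[3],crop[0]:crop[2]]
        if s!=1: o=cv2.resize(o,None,fx=s,fy=s,interpolation=cv2.INTER_CUBIC)
        cv2.imwrite('pics/'+f,o)
    return im,d,viewer.calibration(n)
def ray(c,u,v,z):
    R=np.array(c['R']);t=np.array(c['t']);o=-R.T@t
    w=R.T@np.array([(u-c['cx'])/c['fx'],(v-c['cy'])/c['fy'],1])
    return o+w*(z-o[2])/w[2]
def proj(c,X):
    p=np.array(c['R'])@np.array(X)+np.array(c['t']);return np.array([c['fx']*p[0]/p[2]+c['cx'],c['fy']*p[1]/p[2]+c['cy']])
E
python3 - <<'E'
from h import *
im,d,c=snap('top','top1.png')
for n,z in [('far_fence',.049),('side_fence',.049),('guide_pivot',.057),('guide_bush',.07),('handle',.067),('jig',0),('plate3',.045),('screw_tray',0),('bracket',0),('rivnut_can',0)]:
    for r in pinpoint('top',n)[:3]: print(n,r['conf'],r['pixel'],ray(c,*r['pixel'],z).round(4))
snap('scene','scene1.png')
s=env.observe();print(s['time_s'],s['tool_rot'],s['ft_force'])
print(c['R'],c['t'])
E
```

```text
side_fence 0.61 [269.4, 194.1] [0.5933 0.1583 0.049 ]
guide_pivot 0.83 [251.5, 193.2] [0.5956 0.2005 0.057 ]
guide_bush 0.81 [263.2, 166.8] [0.6571 0.1708 0.07  ]
guide_bush 0.3 [266.7, 196.5] [0.5861 0.1632 0.07  ]
handle 0.98 [267.7, 153.5] [0.6894 0.16   0.067 ]
jig 0.85 [288.3, 197.3] [0.5882 0.1145 0.    ]
plate3 0.93 [293.1, 206.9] [0.5616 0.1017 0.045 ]
plate3 0.64 [242.4, 111.0] [0.7996 0.2227 0.045 ]
plate3 0.56 [272.1, 293.3] [0.3567 0.1546 0.045 ]
screw_tray 0.84 [187.8, 176.9] [0.6441 0.3666 0.    ]
bracket 0.93 [400.5, 218.4] [ 0.5299 -0.1681  0.    ]
rivnut_can 0.72 [334.2, 151.3] [ 0.7038 -0.0041  0.    ]
0.6 [[ 9.41158382e-01  3.37965827e-01  1.33532039e-05]
 [ 3.37965827e-01 -9.41158382e-01  2.97782198e-05]
 [ 2.26315004e-05 -2.35130946e-05 -9.99999999e-01]] [ 0.1893429  -0.17011738 -0.10458229]
[[-0.01886206 -0.99952331  0.02444108]
 [-0.9962461   0.01672331 -0.08493549]
 [ 0.08448627 -0.02595139 -0.99608664]] [0.05675929 0.60179695 1.1093171 ]
```

View pics/top1.png

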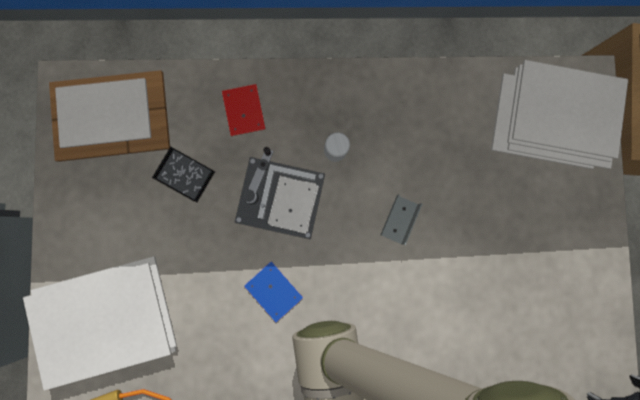

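View pics/scene1.png

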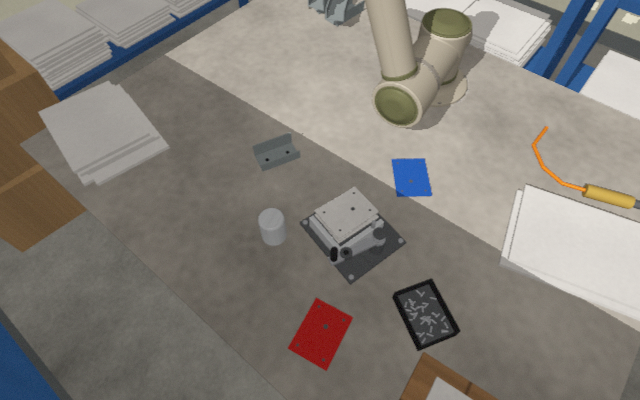

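```bash
cat >> h.py <<'E'
def jf(J,p,z): # J=(x,y,yawdeg): jig -> world
    a=np.radians(J[2]);return [J[0]+np.cos(a)*p[0]-np.sin(a)*p[1],J[1]+np.sin(a)*p[0]+np.cos(a)*p[1],z]
def Rpsi(d):
    a=np.radians(d);return np.array([[np.cos(a),np.sin(a),0],[np.sin(a),-np.cos(a),0],[0,0,-1]])
def plan(p0,psi0,wps):
    """wps: list of (xyz,psi,n,open); prints rows"""
    p=np.array(p0,float);s=psi0;rows=[]
    for q,ps,n,o in wps:
        dp=(np.array(q)-p)/n; ds=(ps-s)/n
        for i in range(n):
            v=Rpsi(s).T@dp; rows.append("%.4f %.4f %.4f 0 0 %.4f %.4f"%(*v,-np.radians(ds),o)); s+=ds
        p=np.array(q,float)
    print('; '.join(rows),len(rows))
def psi():
    R=np.array(env.observe()['tool_rot']);return np.degrees(np.arctan2(R[1,0],R[0,0]))
E
python3 - <<'E'
from h import *
s=env.observe();c=viewer.calibration('wrist')
R=np.array(c['R']);o=-R.T@np.array(c['t'])
T=np.array(s['tool_rot'])
print(T.T@(o-s['position']), (T.T@R.T).round(3), c['fx'])
plan(s['position'],psi(),[([0.19,-.51,.36],19.75,2,.06),([0.56,0.09,.36],75,10,.06)])
E
```

```text
[ 0.07681634 -0.00070572 -0.17659618] [[ 0.001 -0.955 -0.298]
 [ 1.     0.     0.001]
 [-0.001 -0.298  0.955]] 314.1815340874613
0.0032 -0.0029 -0.0810 0 0 0.0000 0.0600; 0.0032 -0.0029 -0.0810 0 0 0.0000 0.0600; 0.0551 -0.0440 0.0000 0 0 -0.0964 0.0600; 0.0591 -0.0385 0.0000 0 0 -0.0964 0.0600; 0.0625 -0.0326 0.0000 0 0 -0.0964 0.0600; 0.0654 -0.0264 0.0000 0 0 -0.0964 0.0600; 0.0676 -0.0200 0.0000 0 0 -0.0964 0.0600; 0.0692 -0.0134 0.0000 0 0 -0.0964 0.0600; 0.0702 -0.0067 0.0000 0 0 -0.0964 0.0600; 0.0705 0.0001 0.0000 0 0 -0.0964 0.0600; 0.0702 0.0069 0.0000 0 0 -0.0964 0.0600; 0.0692 0.0136 0.0000 0 0 -0.0964 0.0600 12
```

```bash
python3 - <<'E'
from h import *
s=env.observe()
plan(s['position'],psi(),[([0.19,-.51,.30],19.75,2,.06),([0.60,0.16,.30],75,15,.06)])
E
```

```text
0.0032 -0.0029 -0.0510 0 0 0.0000 0.0600; 0.0032 -0.0029 -0.0510 0 0 0.0000 0.0600; 0.0408 -0.0328 0.0000 0 0 -0.0643 0.0600; 0.0428 -0.0301 0.0000 0 0 -0.0643 0.0600; 0.0447 -0.0273 0.0000 0 0 -0.0643 0.0600; 0.0463 -0.0244 0.0000 0 0 -0.0643 0.0600; 0.0478 -0.0213 0.0000 0 0 -0.0643 0.0600; 0.0491 -0.0182 0.0000 0 0 -0.0643 0.0600; 0.0502 -0.0150 0.0000 0 0 -0.0643 0.0600; 0.0510 -0.0118 0.0000 0 0 -0.0643 0.0600; 0.0517 -0.0085 0.0000 0 0 -0.0643 0.0600; 0.0521 -0.0051 0.0000 0 0 -0.0643 0.0600; 0.0523 -0.0018 0.0000 0 0 -0.0643 0.0600; 0.0523 0.0016 0.0000 0 0 -0.0643 0.0600; 0.0521 0.0049 0.0000 0 0 -0.0643 0.0600; 0.0517 0.0083 0.0000 0 0 -0.0643 0.0600; 0.0511 0.0116 0.0000 0 0 -0.0643 0.0600 17
```

Call:
{"op": "move_arm", "data": {"plan": "0.003 -0.003 -0.051 0 0 0 0.05; 0.003 -0.003 -0.051 0 0 0 0.05; 0.041 -0.033 0 0 0 -0.064 0.05; 0.043 -0.030 0 0 0 -0.064 0.05; 0.045 -0.027 0 0 0 -0.064 0.05; 0.046 -0.024 0 0 0 -0.064 0.05; 0.048 -0.021 0 0 0 -0.064 0.05; 0.049 -0.018 0 0 0 -0.064 0.05; 0.050 -0.015 0 0 0 -0.064 0.05; 0.051 -0.012 0 0 0 -0.064 0.05; 0.052 -0.008 0 0 0 -0.064 0.05; 0.052 -0.005 0 0 0 -0.064 0.05"}}

```text
time_s: 2.1
position: [0.4654, -0.063, 0.3002]
tool_rot: [[0.551, 0.834, 0.0], [0.834, -0.551, -0.0], [0.0, 0.001, -1.0]]
ft_force: [0.1, -0.6, -0.6]
grip_width: 0.0497
gripper_force: 0.0
```

Call:
{"op": "move_arm", "data": {"plan": "0.052 -0.002 0 0 0 -0.064 0.05; 0.052 0.002 0 0 0 -0.064 0.05; 0.052 0.005 0 0 0 -0.064 0.05; 0.052 0.008 0 0 0 -0.064 0.05; 0.051 0.012 0 0 0 -0.064 0.05; 0 0 0 0 0 0 0.05; 0 0 0 0 0 0 0.05"}}

```text
time_s: 2.98
position: [0.602, 0.1573, 0.2999]
tool_rot: [[0.263, 0.965, -0.0], [0.965, -0.263, -0.0], [-0.0, -0.0, -1.0]]
ft_force: [0.3, -0.3, -0.1]
grip_width: 0.0502
gripper_force: 0.0
```

```bash
python3 - <<'E'
from h import *
s=env.observe();print(s['time_s'],s['position'],psi(),s['q'],s['qvel'],s['ft_force'])
im,d,c=snap('wrist','w1.png')
np.savez('w1.npz',im=im,d=d,R=c['R'],t=c['t'],k=[c['fx'],c['fy'],c['cx'],c['cy']])
for n,z in [('far_fence',.049),('side_fence',.049),('guide_pivot',.057),('guide_bush',.07),('handle',.067),('jig',0),('plate3',.04),('rivnut_can',0)]:
    for r in pinpoint('wrist',n)[:2]: print(n,r['conf'],r['pixel'],ray(c,*r['pixel'],z).round(4))
E
```

```text
2.975 [0.60202258 0.15731162 0.2998638 ] 74.74383940408036 [ 3.76609626e+00  2.72555490e+01  4.90313959e+01 -1.44055387e-02
  1.03739191e+02  1.90188425e+01] [-1.14398406 -1.18400501  0.44826801  0.03035633 -0.02903093 -0.06896672] [ 0.28020541 -0.27008474 -0.12023132]
far_fence 0.89 [357.1, 190.2] [0.6435 0.0983 0.049 ]
side_fence 0.61 [311.9, 155.8] [0.595  0.1623 0.049 ]
guide_pivot 0.83 [299.8, 125.5] [0.5909 0.2061 0.057 ]
guide_bush 0.97 [361.2, 137.6] [0.6635 0.1717 0.07  ]
handle 0.9 [382.4, 139.0] [0.6898 0.1623 0.067 ]
jig 0.53 [408.4, 231.4] [ 0.7114 -0.008   0.    ]
plate3 0.71 [303.0, 201.0] [0.5639 0.1003 0.04  ]
plate3 0.71 [448.9, 65.2] [0.7961 0.2274 0.04  ]
rivnut_can 0.78 [407.3, 233.3] [ 0.709  -0.0109  0.    ]
rivnut_can 0.72 [297.5, 125.8] [0.5833 0.2032 0.    ]
```

View pics/w1.png

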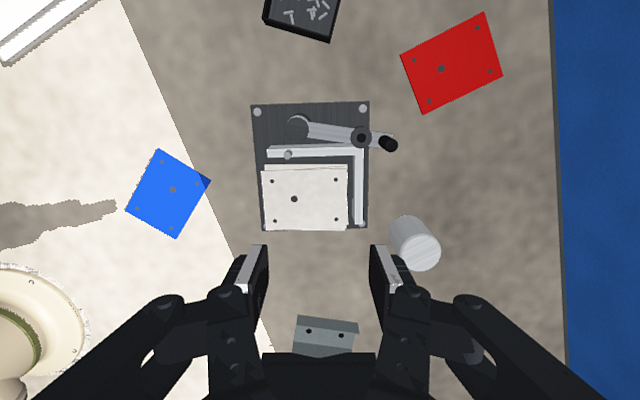

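```bash
python3 - <<'E'
import numpy as np,cv2
f=np.load('w1.npz');o=f['im'][90:240,235:405,::-1]
cv2.imwrite('pics/c1.png',cv2.resize(o,None,fx=4,fy=4,interpolation=cv2.INTER_CUBIC))
E
```

```text
(no output)
```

View pics/c1.png

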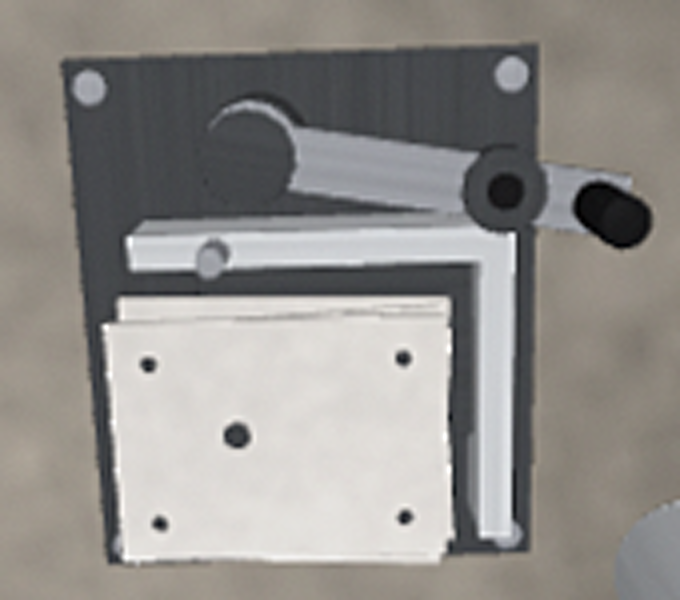

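```bash
python3 - <<'E'
from h import *
from scipy.optimize import least_squares
f=np.load('w1.npz');k=f['k'];c=dict(R=f['R'],t=f['t'],fx=k[0],fy=k[1],cx=k[2],cy=k[3])
P=[(-85,115,10,63,60),(85,115,10,538,43),(85,-80,10,530,552),(-85,-80,10,110,562),(60,45,49,478,265),(-60,57,49,128,236),(-60,45,49,127,271),(72,57,49,516,234),(60,-57,49,480,538),(72,-57,49,512,540)]
U=lambda a,b:np.array([235+a/4-.375,90+b/4-.375])
def res(J): return np.concatenate([proj(c,jf(J,(x/1e3,y/1e3),z/1e3))-U(a,b) for x,y,z,a,b in P])
r=least_squares(res,[.588,.114,-15.]);print(r.x,r.fun.reshape(-1,2).round(2).tolist())
J=r.x
# free z shift/scale check
r2=least_squares(lambda q:np.concatenate([proj(c,jf(q[:3],(x/1e3,y/1e3),z/1e3+q[3]))-U(a,b) for x,y,z,a,b in P]),[*J,0]);print(r2.x,abs(r2.fun).max())
a=-np.radians(J[2])
for n,(x,y) in dict(tl=(105,323),tr=(448,307),br=(452,550),bl=(122,557),tl2=(120,298)).items():
    w=ray(c,*U(x,y),.045)-[J[0],J[1],0]; print(n,(np.cos(a)*w[0]-np.sin(a)*w[1])*1e3,(np.sin(a)*w[0]+np.cos(a)*w[1])*1e3)
E
```

```text
[  0.5827165    0.11801947 -13.67054922] [[-0.27, -0.0], [0.43, 0.77], [-0.12, 0.5], [-0.79, 0.77], [0.56, -0.57], [-0.12, 0.37], [0.81, 0.37], [-0.03, -1.86], [-0.41, 0.34], [-0.23, -0.37]]
[ 5.82680423e-01  1.17850755e-01 -1.36713846e+01 -8.69516943e-04] 1.8228534032049595
tl -70.86610521547424 26.745330160043395
tr 49.30021798153285 29.061561761625004
br 50.70854481778199 -62.622266228957045
bl -71.86704972032872 -61.94565608263112
tl2 -64.91232358173578 35.463523301736984
```

```bash
cat >> h.py <<'E'
J=(.5827,.1179,-13.67)
def jp(x,y,z): return jf(J,(x/1e3,y/1e3),z)
def here():
    s=env.observe();p=s['position'];a=np.radians(J[2]);w=np.array(p[:2])-J[:2]
    print('t',round(s['time_s'],2),'jig',(np.cos(a)*w[0]+np.sin(a)*w[1])*1e3,(-np.sin(a)*w[0]+np.cos(a)*w[1])*1e3,'z',p[2],'psi-yaw',psi()-J[2],'F',np.round(s['ft_force'],1))
E
python3 - <<'E'
from h import *
s=env.observe()
plan(s['position'],psi(),[(jp(-6,-100,.14),76.33,5,.05),(jp(-6,-100,.017),76.33,3,.05),(jp(-6,-76,.017),76.33,3,.05)])
E
```

```text
-0.0286 -0.0023 0.0320 0 0 -0.0056 0.0500; -0.0286 -0.0025 0.0320 0 0 -0.0056 0.0500; -0.0286 -0.0026 0.0320 0 0 -0.0056 0.0500; -0.0286 -0.0028 0.0320 0 0 -0.0056 0.0500; -0.0286 -0.0030 0.0320 0 0 -0.0056 0.0500; 0.0000 0.0000 0.0410 0 0 0.0000 0.0500; 0.0000 0.0000 0.0410 0 0 0.0000 0.0500; 0.0000 0.0000 0.0410 0 0 0.0000 0.0500; 0.0080 -0.0000 0.0000 0 0 0.0000 0.0500; 0.0080 -0.0000 0.0000 0 0 0.0000 0.0500; 0.0080 -0.0000 0.0000 0 0 0.0000 0.0500 11
```

Call:
{"op": "move_arm", "data": {"plan": "-0.0286 -0.0023 0.032 0 0 -0.0056 0.05; -0.0286 -0.0025 0.032 0 0 -0.0056 0.05; -0.0286 -0.0026 0.032 0 0 -0.0056 0.05; -0.0286 -0.0028 0.032 0 0 -0.0056 0.05; -0.0286 -0.003 0.032 0 0 -0.0056 0.05; 0 0 0.041 0 0 0 0.05; 0 0 0.041 0 0 0 0.05; 0 0 0.041 0 0 0 0.05; 0.006 0 0 0 0 0 0.05; 0.006 0 0 0 0 0 0.05; 0 0 0 0 0 0 0.05"}}

```text
time_s: 4.8
position: [0.5573, 0.0346, 0.0188]
tool_rot: [[0.235, 0.972, 0.003], [0.972, -0.235, -0.0], [0.0, 0.003, -1.0]]
ft_force: [0.5, -0.9, -0.2]
grip_width: 0.0501
gripper_force: 0.0
```

```bash
python3 - <<'E'
from h import *
here()
snap('wrist','w2.png',(200,100,440,280),3)
E
```

```text
t 4.8 jig -5.004838389989871 -86.91545750656734 z 0.018814243985490996 psi-yaw 90.08547836926091 F [ 0.5 -0.9 -0.2]
```

View pics/w2.png

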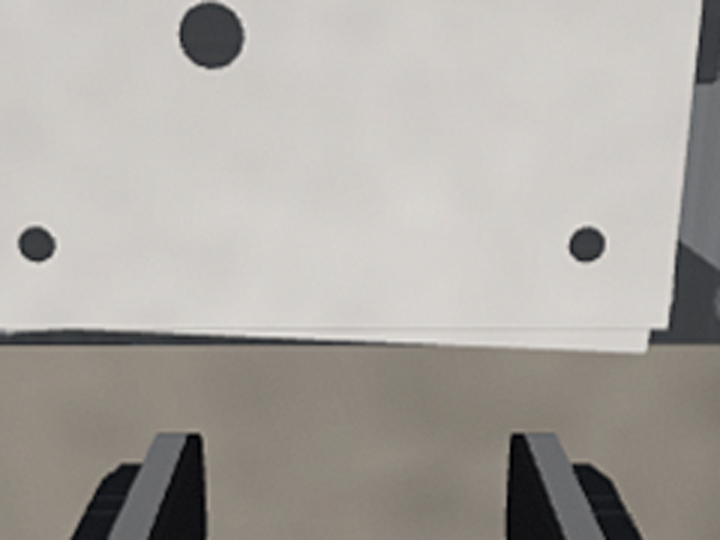

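Call:
{"op": "move_arm", "data": {"plan": "0.001 0 0.004 0 0 0 0.05; 0.005 0 0 0 0 0 0.05; 0.005 0 0 0 0 0 0.05; 0.004 0 0 0 0 0 0.05; 0.004 0 0 0 0 0 0.05; 0.004 0 0 0 0 0 0.05; 0.003 0 0 0 0 0 0.05; 0 0 0 0 0 0 0.05"}}

```text
time_s: 5.85
position: [0.5624, 0.0596, 0.013]
tool_rot: [[0.235, 0.972, -0.0], [0.972, -0.235, -0.0], [-0.0, -0.0, -1.0]]
ft_force: [-0.3, -0.4, 0.8]
grip_width: 0.05
gripper_force: 0.0
```

Call:
{"op": "move_arm", "data": {"plan": "0.002 0 0 0 0 0 0.05; 0.002 0 0 0 0 0 0.05; 0 0 0 0 0 0 0.05"}}

```text
time_s: 6.22
position: [0.5633, 0.0634, 0.013]
tool_rot: [[0.236, 0.972, -0.0], [0.972, -0.236, -0.0], [-0.0, -0.0, -1.0]]
ft_force: [-1.1, 0.4, -0.4]
grip_width: 0.0501
gripper_force: 0.0
```

```bash
python3 - <<'E'
from h import *
here()
E
```

```text
t 6.22 jig -5.975820769117911 -57.51771438716675 z 0.013024744645278363 psi-yaw 90.0409974552524 F [-1.1  0.4 -0.4]
```

Call:
{"op": "move_arm", "data": {"plan": "0.001 0 0 0 0 0 0.05; 0.001 0 0 0 0 0 0.05; 0 0 0 0 0 0 0.05"}}

```text
time_s: 6.6
position: [0.5638, 0.0653, 0.013]
tool_rot: [[0.236, 0.972, -0.0], [0.972, -0.236, 0.0], [-0.0, -0.0, -1.0]]
ft_force: [0.4, 0.4, -0.6]
grip_width: 0.0498
gripper_force: 0.0
```

Call:
{"op": "move_arm", "data": {"plan": "0.001 0 0 0 0 0 0.05; 0 0 0 0 0 0 0.05"}}

```text
time_s: 6.85
position: [0.564, 0.0663, 0.013]
tool_rot: [[0.236, 0.972, 0.0], [0.972, -0.236, 0.0], [0.0, 0.0, -1.0]]
ft_force: [-0.2, 0.4, 0.0]
grip_width: 0.0501
gripper_force: 0.0
```

Call:
{"op": "move_arm", "data": {"plan": "0.001 0 0 0 0 0 0.05; 0 0 0 0 0 0 0.05"}}

```text
time_s: 7.1
position: [0.5642, 0.0673, 0.013]
tool_rot: [[0.236, 0.972, -0.0], [0.972, -0.236, 0.0], [0.0, -0.0, -1.0]]
ft_force: [-0.1, -0.3, 0.9]
grip_width: 0.0498
gripper_force: 0.0
```

```bash
python3 - <<'E'
from h import *
here()
snap('wrist','w3.png',(190,60,450,260),3)
E
```

```text
t 7.1 jig -5.973875870272483 -53.56429794375462 z 0.013013147537272514 psi-yaw 90.0342275666306 F [-0.1 -0.3  0.9]
```

View pics/w3.png

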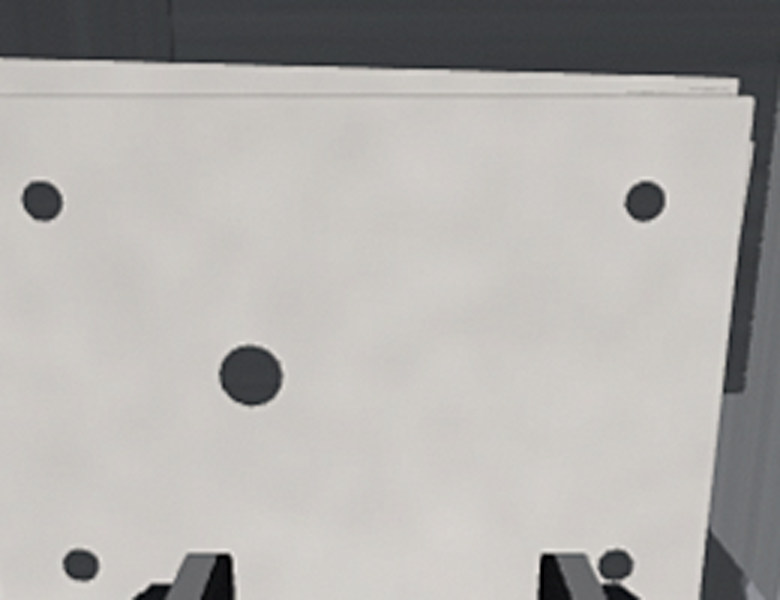

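```bash
python3 - <<'E'
from h import *
im,d,c=snap('wrist','w3full.png')
a=np.radians(J[2])
def tj(w): w=np.array(w);q=w[:2]-J[:2];return np.round([(np.cos(a)*q[0]+np.sin(a)*q[1])*1e3,(-np.sin(a)*q[0]+np.cos(a)*q[1])*1e3,w[2]*1e3],1)
s=env.observe();print('tcp px',proj(c,s['position']))
U=lambda x,y:(190+x/3,60+y/3)
for x,y in [(42,201),(645,201),(250,375),(80,565)]: print('hole',tj(ray(c,*U(x,y),.045)))
R=np.array(c['R']);t=np.array(c['t'])
for x,y in [(205,558),(565,558),(220,590),(400,400),(400,590),(400,85),(100,70)]:
    u,v=U(x,y);z=d[int(v),int(u)];X=R.T@(np.array([(u-c['cx'])/c['fx']*z,(v-c['cy'])/c['fy']*z,z])-t);print('depth',x,y,tj(X))
for v in range(240,320,6):
    u=320;z=d[v,u];X=R.T@(np.array([(u-c['cx'])/c['fx']*z,(v-c['cy'])/c['fy']*z,z])-t);print(v,tj(X))
E
```

```text
tcp px [317.97357819 232.07056698]
hole [-57.4  11.7  45. ]
hole [33.2 11.8 45. ]
hole [-27.3 -15.3  45. ]
hole [-57.4 -48.6  45. ]
depth 205 558 [-33.7 -41.3  57.2]
depth 565 558 [ 22.1 -41.3  57.1]
depth 220 590 [-30.6 -44.   62.6]
depth 400 400 [ -3.4 -19.3  45.3]
depth 400 590 [ -3.2 -53.1  45.5]
depth 400 85 [-3.5 28.6 31.3]
depth 100 70 [-51.2  30.9  30.3]
240 [ -5.  -43.7  45.6]
246 [ -4.9 -47.1  45.4]
252 [ -4.9 -50.1  46. ]
258 [ -4.9 -54.   45.1]
264 [ -4.9 -57.5  45.1]
270 [ -4.9 -60.7  45.6]
276 [ -4.5 -91.    1.6]
282 [ -4.5 -95.6   1.7]
288 [  -4.5 -101.     0.8]
294 [  -4.5 -106.2    0.2]
300 [-4.500e+00 -1.112e+02  1.000e-01]
306 [  -4.5 -116.     0.2]
312 [  -4.4 -120.4    1.1]
318 [  -4.4 -126.1    0.3]
```

View pics/w3full.png

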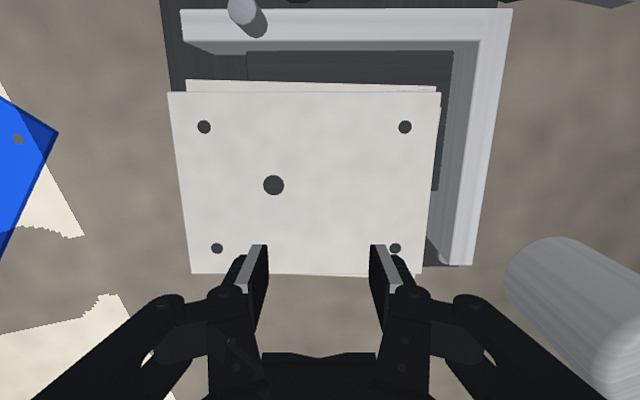

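```bash
python3 - <<'E'
from h import *
f=np.load('w1.npz');d=f['d'];k=f['k']
Rt=np.array([[.263,.965,0],[.965,-.263,0],[0,0,-1]]);p=np.array([.60202,.15731,.29986])
for u in (255,260,265,372,378):
  for v in range(240,296,5):
    z=d[v,u]; 
    if z<.3:
        X=f['R'].T@(np.array([(u-k[2])/k[0]*z,(v-k[3])/k[1]*z,z])-f['t']);print(u,v,round(float(z),3),(Rt.T@(X-p)*1e3).round(1))
E
```

```text
255 245 0.148 [ 11.5 -29.6 -42.8]
255 250 0.143 [ 11.5 -28.6 -47.9]
255 255 0.138 [ 11.5 -27.7 -52.6]
255 260 0.134 [ 11.3 -26.9 -56.7]
255 265 0.13 [ 11.6 -26.  -61.5]
255 270 0.126 [ 11.4 -25.3 -65.2]
255 275 0.124 [ 10.6 -24.9 -67.7]
255 280 0.124 [  8.7 -24.9 -68.2]
255 285 0.124 [  6.8 -24.9 -68.8]
255 290 0.124 [  5.2 -24.8 -69.8]
255 295 0.124 [  3.2 -24.9 -70.1]
260 245 0.147 [ 11.7 -27.2 -43. ]
260 250 0.144 [ 11.  -26.5 -46.8]
260 255 0.138 [ 11.8 -25.4 -53.2]
260 260 0.135 [ 10.8 -24.9 -55.9]
260 265 0.134 [  9.2 -24.8 -57.4]
260 270 0.134 [  7.3 -24.7 -58.3]
260 275 0.135 [  5.  -24.8 -58.4]
260 280 0.135 [  2.8 -24.9 -58.9]
260 285 0.134 [  1.  -24.8 -59.8]
260 290 0.134 [ -0.7 -24.7 -60.9]
260 295 0.135 [ -3.2 -24.8 -60.9]
265 245 0.148 [ 11.4 -24.9 -42.5]
265 250 0.147 [  9.5 -24.8 -44. ]
265 255 0.148 [  6.8 -25.  -43.6]
265 260 0.146 [  5.5 -24.6 -46.1]
265 265 0.147 [  2.8 -24.8 -46. ]
265 270 0.147 [  0.8 -24.7 -47. ]
265 275 0.146 [ -1.3 -24.7 -48.1]
265 280 0.147 [ -3.7 -24.8 -48.3]
265 285 0.147 [ -6.  -24.8 -49. ]
265 290 0.146 [ -7.8 -24.6 -50.3]
265 295 0.148 [-10.9 -24.9 -49.8]
372 245 0.148 [ 11.5  25.4 -42.8]
372 250 0.148 [  9.2  25.4 -43.4]
372 255 0.147 [  7.4  25.3 -44.9]
372 260 0.147 [  5.2  25.2 -45.8]
372 265 0.146 [  3.2  25.2 -46.8]
372 270 0.147 [  0.7  25.3 -47. ]
372 275 0.147 [ -1.7  25.3 -47.5]
372 280 0.147 [ -4.   25.3 -48. ]
372 285 0.146 [ -5.6  25.1 -49.7]
372 290 0.147 [ -8.4  25.3 -49.6]
372 295 0.147 [-10.3  25.2 -50.8]
378 245 0.147 [ 11.6  28.2 -43. ]
378 250 0.144 [ 11.1  27.5 -47.1]
378 255 0.139 [ 11.1  26.6 -51.9]
378 260 0.134 [ 11.2  25.7 -56.8]
378 265 0.131 [ 11.1  25.  -60.7]
378 270 0.133 [  8.   25.4 -59.5]
378 275 0.132 [  6.4  25.2 -60.8]
378 280 0.131 [  4.7  25.1 -61.9]
378 285 0.131 [  3.2  25.  -63.3]
378 290 0.133 [ -0.3  25.4 -61.7]
378 295 0.133 [ -2.   25.3 -62.8]
```

Call:
{"op": "move_arm", "data": {"plan": "-0.022 0 0 0 0 0 0.05; -0.022 0 0 0 0 0 0.05; 0 0 0.015 0 0 0 0.05; 0 0 0.01 0 0 0 0.05; 0 0 0 0 0 0 0.05"}}

```text
time_s: 7.82
position: [0.5533, 0.0252, -0.0132]
tool_rot: [[0.235, 0.972, -0.002], [0.972, -0.235, 0.0], [-0.0, -0.002, -1.0]]
ft_force: [0.3, -0.1, -0.0]
grip_width: 0.0499
gripper_force: 0.0
```

```bash
cat >> h.py <<'E'
def tj(w):
    a=np.radians(J[2]);w=np.array(w);q=w[:2]-J[:2];return np.round([(np.cos(a)*q[0]+np.sin(a)*q[1])*1e3,(-np.sin(a)*q[0]+np.cos(a)*q[1])*1e3,w[2]*1e3],1)
def dep(c,d,u,v):
    z=d[int(v),int(u)];return np.array(c['R']).T@(np.array([(u-c['cx'])/c['fx']*z,(v-c['cy'])/c['fy']*z,z])-np.array(c['t']))
E
python3 - <<'E'
from h import *
here()
im,d,c=snap('wrist')
for u,v in [(260,246),(260,250),(265,246),(375,246),(265,300),(320,240)]: print(u,v,tj(dep(c,d,u,v)))
E
```

```text
t 7.83 jig -6.671184051537871 -97.04044501210488 z -0.013151602579595585 psi-yaw 90.07336361271909 F [ 0.3 -0.1 -0. ]
260 246 [-33.5 -85.7  29.8]
260 250 [-32.6 -85.3  34.6]
265 246 [-31.1 -85.4  30.3]
375 246 [ 20.3 -84.9  31.1]
265 300 [ -38.4 -136.2    0.5]
320 240 [ -5.1 -95.5   2. ]
```

Call:
{"op": "move_arm", "data": {"plan": "0 0 0.007 0 0 0 0.05; 0 0 0.006 0 0 0 0.05; 0.006 0 0 0 0 0 0.05; 0.006 0 0 0 0 0 0.05; 0.005 0 0 0 0 0 0.05; 0.005 0 0 0 0 0 0.05; 0.004 0 0 0 0 0 0.05; 0.004 0 0 0 0 0 0.05; 0.004 0 0 0 0 0 0.05; 0 0 0 0 0 0 0.05"}}

```text
time_s: 9.12
position: [0.5619, 0.0579, -0.025]
tool_rot: [[0.236, 0.972, -0.0], [0.972, -0.236, 0.0], [0.0, -0.0, -1.0]]
ft_force: [-0.3, 0.5, 0.3]
grip_width: 0.0498
gripper_force: 0.0
```

Call:
{"op": "move_arm", "data": {"plan": "0.002 0 0 0 0 0 0.05; 0.002 0 0 0 0 0 0.05; 0.002 0 0 0 0 0 0.05; 0 0 0 0 0 0 0.05"}}

```text
time_s: 9.62
position: [0.5633, 0.0634, -0.025]
tool_rot: [[0.236, 0.972, -0.0], [0.972, -0.236, 0.0], [0.0, -0.0, -1.0]]
ft_force: [-0.4, -1.2, -0.4]
grip_width: 0.0498
gripper_force: 0.5
```

```bash
python3 - <<'E'
from h import *
here()
im,d,c=snap('wrist','w4.png')
for u,v in [(320,v) for v in range(20,270,10)]: print(u,v,tj(dep(c,d,u,v)))
E
```

```text
t 9.62 jig -5.961220789491047 -57.52882963200019 z -0.02501648184444432 psi-yaw 90.03438899368061 F [-0.4 -1.2 -0.4]
320 20 [-5.5 42.4 45.7]
320 30 [-5.5 39.6 46.1]
320 40 [-5.5 36.7 47.1]
320 50 [-5.4 34.3 44.6]
320 60 [-5.4 31.3 46.2]
320 70 [-5.4 28.5 45.2]
320 80 [-5.4 25.5 46.3]
320 90 [-5.4 22.5 45.4]
320 100 [-5.4 19.5 44.8]
320 110 [-5.4 16.4 45.6]
320 120 [-5.4 13.2 45.9]
320 130 [-5.4 10.1 46.5]
320 140 [-5.4  6.6 44.9]
320 150 [-5.4  3.3 45.4]
320 160 [-5.3 -0.1 45.3]
320 170 [-5.4 -3.2 47. ]
320 180 [-5.3 -7.1 45.5]
320 190 [ -5.3 -10.6  45.7]
320 200 [ -5.3 -14.2  46. ]
320 210 [ -5.3 -18.   45.7]
320 220 [ -5.3 -21.6  46.4]
320 230 [ -5.3 -25.8  45.7]
320 240 [ -5.3 -29.4  46.5]
320 250 [ -5.3 -33.7  45.9]
320 260 [ -5.3 -37.5  46.6]
```

View pics/w4.png

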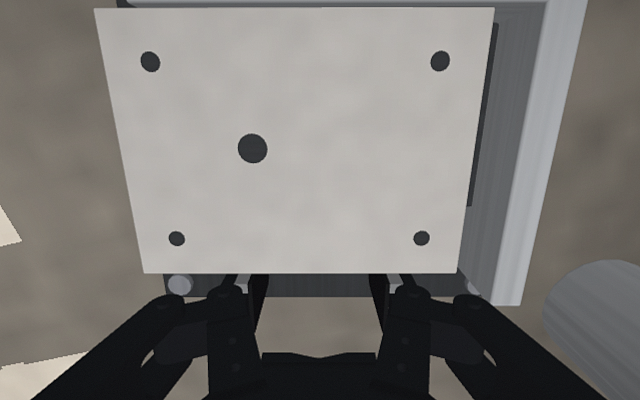

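Call:
{"op": "move_arm", "data": {"plan": "0.001 0 0 0 0 0 0.05; 0 0 0 0 0 0 0.05"}}

```text
time_s: 9.93
position: [0.5636, 0.0642, -0.025]
tool_rot: [[0.236, 0.972, 0.0], [0.972, -0.236, -0.0], [-0.0, 0.0, -1.0]]
ft_force: [0.5, -3.2, -0.9]
grip_width: 0.0498
gripper_force: 1.4
```

Call:
{"op": "move_arm", "data": {"plan": "0.001 0 0 0 0 0 0.05; 0 0 0 0 0 0 0.05"}}

```text
time_s: 10.18
position: [0.5638, 0.0651, -0.025]
tool_rot: [[0.236, 0.972, 0.0], [0.972, -0.236, -0.0], [-0.0, 0.0, -1.0]]
ft_force: [-0.9, -4.3, -0.1]
grip_width: 0.05
gripper_force: 2.2
```

Call:
{"op": "move_arm", "data": {"plan": "0.0007 0 0 0 0 0 0.05; 0 0 0 0 0 0 0.05"}}

```text
time_s: 10.42
position: [0.5638, 0.0651, -0.0249]
tool_rot: [[0.235, 0.972, -0.0], [0.972, -0.235, -0.001], [-0.001, 0.0, -1.0]]
ft_force: [-1.1, -7.9, 1.0]
grip_width: 0.0504
gripper_force: 4.3
```

Call:
{"op": "move_arm", "data": {"plan": "0.0007 0 0 0 0 0 0.05; 0 0 0 0 0 0 0.05; -0.01 0 0 0 0 0 0.05; -0.02 0 0 0 0 0 0.05; 0 0 -0.04 0 0 0 0.05; 0 0 -0.04 0 0 0 0.05"}}

```text
time_s: 11.18
position: [0.5565, 0.0365, 0.0558]
tool_rot: [[0.237, 0.972, -0.001], [0.972, -0.237, 0.001], [0.0, -0.001, -1.0]]
ft_force: [0.1, 0.7, -0.3]
grip_width: 0.0501
gripper_force: 0.0
```

```bash
python3 - <<'E'
from h import *
here()
s=env.observe()
plan(s['position'],psi(),[(jp(-110,2,.055),166.33,9,.05),(jp(-110,2,-.025),166.33,3,.05)])
E
```

```text
t 11.18 jig -6.227170170984984 -85.23776212872352 z 0.05579557723783534 psi-yaw 89.97612764260278 F [ 0.1  0.7 -0.3]
0.0097 -0.0115 0.0001 0 0 -0.1746 0.0500; 0.0115 -0.0097 0.0001 0 0 -0.1746 0.0500; 0.0130 -0.0075 0.0001 0 0 -0.1746 0.0500; 0.0142 -0.0051 0.0001 0 0 -0.1746 0.0500; 0.0148 -0.0026 0.0001 0 0 -0.1746 0.0500; 0.0151 0.0000 0.0001 0 0 -0.1746 0.0500; 0.0148 0.0026 0.0001 0 0 -0.1746 0.0500; 0.0142 0.0052 0.0001 0 0 -0.1746 0.0500; 0.0130 0.0075 0.0001 0 0 -0.1746 0.0500; 0.0000 0.0000 0.0267 0 0 -0.0000 0.0500; 0.0000 0.0000 0.0267 0 0 -0.0000 0.0500; 0.0000 0.0000 0.0267 0 0 -0.0000 0.0500 12
```

Call:
{"op": "move_arm", "data": {"plan": "0.0097 -0.0115 0 0 0 -0.1746 0.05; 0.0115 -0.0097 0 0 0 -0.1746 0.05; 0.013 -0.0075 0 0 0 -0.1746 0.05; 0.0142 -0.0051 0 0 0 -0.1746 0.05; 0.0148 -0.0026 0 0 0 -0.1746 0.05; 0.0151 0 0 0 0 -0.1746 0.05; 0.0148 0.0026 0 0 0 -0.1746 0.05; 0.0142 0.0052 0 0 0 -0.1746 0.05; 0.013 0.0075 0 0 0 -0.1746 0.05; 0 0 0.04 0 0 0 0.05; 0 0 0.02 0 0 0 0.05; 0 0 0 0 0 0 0.05"}}

```text
time_s: 12.68
position: [0.4759, 0.146, -0.0059]
tool_rot: [[-0.972, 0.236, -0.003], [0.236, 0.972, 0.0], [0.003, -0.001, -1.0]]
ft_force: [-0.4, -0.2, -0.0]
grip_width: 0.05
gripper_force: 0.0
```

```bash
python3 - <<'E'
from h import *
here();print(env.observe()['q'])
im,d,c=snap('wrist')
p=np.array([tj(dep(c,d,u,v)) for u in range(250,400,4) for v in range(200,330,2) if d[v,u]>0])
m=(p[:,2]>22)&(p[:,2]<48)&(abs(p[:,1])<30)
print(p[m][:,0].min(), np.sort(p[m][:,0])[:15])
E
```

```text
t 12.68 jig -110.41474679858165 2.0557399618817107 z -0.005861339960197713 psi-yaw 180.0304218824368 F [-0.4 -0.2 -0. ]
[ 3.39116897e+00  3.14643749e+01  9.82249681e+01  2.18434318e-02
  5.04715546e+01 -7.29832220e+01]
-121.2 [-121.2 -121.1 -121.1 -121.1 -121.1 -120.9 -120.9 -120.9 -120.8 -120.8
 -120.8 -120.8 -120.8 -120.8 -120.7]
```

Call:
{"op": "move_arm", "data": {"plan": "0 0 0.01 0 0 0 0.05; 0 0 0.009 0 0 0 0.05; -0.007 0 0 0 0 0 0.05; -0.006 0 0 0 0 0 0.05; -0.006 0 0 0 0 0 0.05; -0.005 0 0 0 0 0 0.05; -0.004 0 0 0 0 0 0.05; -0.004 0 0 0 0 0 0.05; -0.002 0 0 0 0 0 0.05; 0 0 0 0 0 0 0.05"}}

```text
time_s: 13.98
position: [0.51, 0.1386, -0.024]
tool_rot: [[-0.972, 0.235, 0.0], [0.235, 0.972, -0.0], [-0.0, 0.0, -1.0]]
ft_force: [-1.0, 1.1, -0.0]
grip_width: 0.0497
gripper_force: 0.0
```

Call:
{"op": "move_arm", "data": {"plan": "-0.002 0 0 0 0 0 0.05; -0.002 0 0 0 0 0 0.05; 0 0 0 0 0 0 0.05"}}

```text
time_s: 14.35
position: [0.5134, 0.1377, -0.0241]
tool_rot: [[-0.972, 0.235, -0.001], [0.235, 0.972, 0.0], [0.001, -0.0, -1.0]]
ft_force: [-2.4, 0.3, 0.0]
grip_width: 0.0502
gripper_force: 1.3
```

```bash
python3 - <<'E'
from h import *
here()
E
```

```text
t 14.35 jig -72.0134456349282 2.842691527233331 z -0.024060688533043766 psi-yaw 180.0730174328716 F [-2.4  0.3  0. ]
```

Call:
{"op": "move_arm", "data": {"plan": "-0.001 0 0 0 0 0 0.05; 0 0 0 0 0 0 0.05"}}

```text
time_s: 14.6
position: [0.5133, 0.1377, -0.0242]
tool_rot: [[-0.972, 0.235, -0.003], [0.235, 0.972, 0.0], [0.003, -0.001, -1.0]]
ft_force: [-6.3, 1.5, 1.9]
grip_width: 0.0497
gripper_force: 3.3
```

Call:
{"op": "move_arm", "data": {"plan": "-0.0007 0 0 0 0 0 0.05; 0 0 0 0 0 0 0.05"}}

```text
time_s: 14.85
position: [0.5132, 0.1376, -0.0243]
tool_rot: [[-0.972, 0.235, -0.004], [0.235, 0.972, 0.0], [0.004, -0.001, -1.0]]
ft_force: [-8.2, 3.5, 4.0]
grip_width: 0.0499
gripper_force: 4.6
```

```bash
python3 - <<'E'
from h import *
here()
E
```

```text
t 14.85 jig -72.16412581317229 2.742241776801296 z -0.024250391082659105 psi-yaw 180.08838662873794 F [-8.2  3.5  4. ]
```

Call:
{"op": "move_arm", "data": {"plan": "0.01 0 0 0 0 0 0.05; 0.01 0 -0.03 0 0 0 0.05; 0.005 0 -0.055 0 0 0 0.05; 0 0 -0.055 0 0 0 0.05; 0 0 -0.04 0 0 0 0.05; 0 0 0 0 0 0 0.05; 0 0 0 0 0 0 0.05"}}

```text
time_s: 15.72
position: [0.4906, 0.1431, 0.1552]
tool_rot: [[-0.972, 0.235, -0.001], [0.235, 0.972, -0.0], [0.001, -0.0, -1.0]]
ft_force: [-0.2, -0.5, 0.2]
grip_width: 0.0504
gripper_force: 0.0
```

```bash
python3 - <<'E'
from h import *
here()
im,d,c=snap('wrist','w5.png')
np.savez('w5.npz',im=im,d=d,R=c['R'],t=c['t'],k=[c['fx'],c['fy'],c['cx'],c['cy']])
for n,p,z in [('far',(60,0),.049),('side',(0,45),.049),('corner',(60,45),.045),('h foot',(95.3,65.6),.067),('h top',(95.3,65.6),.112),('c--',(-60,-45),.045)]: print(n,proj(c,jp(*p,z)).round(1))
for r in pinpoint('wrist','handle')[:2]: print(r,tj(ray(c,*r['pixel'],.067)))
for r in pinpoint('wrist','plate3')[:2]: print(r,tj(ray(c,*r['pixel'],.04)))
E
```

```text
t 15.72 jig -95.42175487432445 2.714547488834318 z 0.15523015888334055 psi-yaw 180.06150192600194 F [-0.2 -0.5  0.2]
far [314.8 324.8]
side [358.8 275.9]
corner [356.1 322.3]
h foot [376.8 364.4]
h top [385.4 403.7]
c-- [268.6 219.4]
{'pixel': [379.0, 363.0], 'conf': 0.85} [93.5 67.9 67. ]
{'pixel': [298.2, 32.7], 'conf': 0.76} [-225.1  -13.5   40. ]
{'pixel': [312.2, 270.8], 'conf': 0.61} [-0.5 -2.8 40. ]
```

View pics/w5.png

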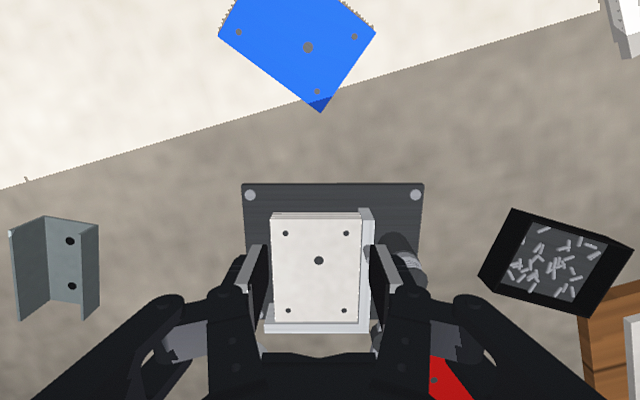

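```bash
python3 - <<'E'
from h import *
f=np.load('w5.npz');k=f['k'];c=dict(R=f['R'],t=f['t'],fx=k[0],fy=k[1],cx=k[2],cy=k[3]);d=f['d']
g=f['im'].mean(2).astype(int)
for u in (285,318,350): print(u,'top',list(zip(range(206,224),g[206:224,u])),'bot',list(zip(range(314,338),g[314:338,u])))
for v in (230,):print(v,'L',list(zip(range(264,276),g[v,264:276])),'R',list(zip(range(352,376),g[v,352:376])))
for v in (180,181,182,183,184,185,186): print(v,g[v,320],tj(ray(c,320,v,.010)))
for u,v in [(318,214),(318,219),(318,225),(318,322)]:print(tj(ray(c,u,v,.045)),tj(dep(c,d,u,v)))
E
```

```text
285 top [(206, np.int64(71)), (207, np.int64(72)), (208, np.int64(72)), (209, np.int64(71)), (210, np.int64(71)), (211, np.int64(56)), (212, np.int64(145)), (213, np.int64(187)), (214, np.int64(173)), (215, np.int64(189)), (216, np.int64(172)), (217, np.int64(178)), (218, np.int64(166)), (219, np.int64(205)), (220, np.int64(224)), (221, np.int64(220)), (222, np.int64(220)), (223, np.int64(220))] bot [(314, np.int64(220)), (315, np.int64(220)), (316, np.int64(220)), (317, np.int64(220)), (318, np.int64(219)), (319, np.int64(221)), (320, np.int64(224)), (321, np.int64(206)), (322, np.int64(164)), (323, np.int64(139)), (324, np.int64(186)), (325, np.int64(208)), (326, np.int64(206)), (327, np.int64(208)), (328, np.int64(205)), (329, np.int64(201)), (330, np.int64(204)), (331, np.int64(214)), (332, np.int64(223)), (333, np.int64(167)), (334, np.int64(123)), (335, np.int64(130)), (336, np.int64(133)), (337, np.int64(133))]
318 top [(206, np.int64(69)), (207, np.int64(72)), (208, np.int64(74)), (209, np.int64(73)), (210, np.int64(71)), (211, np.int64(57)), (212, np.int64(142)), (213, np.in
[... 2136 characters left out ...]
)), (360, np.int64(209)), (361, np.int64(149)), (362, np.int64(139)), (363, np.int64(212)), (364, np.int64(211)), (365, np.int64(208)), (366, np.int64(208)), (367, np.int64(210)), (368, np.int64(208)), (369, np.int64(202)), (370, np.int64(199)), (371, np.int64(202)), (372, np.int64(211)), (373, np.int64(209)), (374, np.int64(152)), (375, np.int64(58))]
180 144 [-91.    5.2  10. ]
181 146 [-89.9   5.2  10. ]
182 135 [-88.8   5.3  10. ]
183 78 [-87.7   5.3  10. ]
184 45 [-86.6   5.3  10. ]
185 64 [-85.5   5.3  10. ]
186 71 [-84.4   5.3  10. ]
[-65.8   3.2  45. ] [-61.5   3.2  33.5]
[-60.6   3.2  45. ] [-60.5   3.2  44.8]
[-54.2   3.2  45. ] [-54.5   3.2  45.5]
[59.6  3.4 45. ] [59.8  3.4 44.8]
```

```bash
python3 - <<'E'
from h import *
s=env.observe()
plan(s['position'],psi(),[(jp(95,66.5,.155),156.33,5,.05),(jp(95,66.5,.040),156.33,4,.05)])
E
```

```text
-0.0381 0.0127 -0.0000 0 0 0.0351 0.0500; -0.0376 0.0141 -0.0000 0 0 0.0351 0.0500; -0.0371 0.0154 -0.0000 0 0 0.0351 0.0500; -0.0366 0.0167 -0.0000 0 0 0.0351 0.0500; -0.0360 0.0179 -0.0000 0 0 0.0351 0.0500; 0.0000 0.0000 0.0287 0 0 0.0000 0.0500; 0.0000 0.0000 0.0287 0 0 0.0000 0.0500; 0.0000 0.0000 0.0287 0 0 0.0000 0.0500; 0.0000 0.0000 0.0287 0 0 0.0000 0.0500 9
```

Call:
{"op": "move_arm", "data": {"plan": "-0.0381 0.0127 0 0 0 0.0351 0.05; -0.0376 0.0141 0 0 0 0.0351 0.05; -0.0371 0.0154 0 0 0 0.0351 0.05; -0.0366 0.0167 0 0 0 0.0351 0.05; -0.036 0.0179 0 0 0 0.0351 0.05; 0 0 0 0 0 0 0.05; 0 0 0 0 0 0 0.05"}}

```text
time_s: 16.75
position: [0.6905, 0.1602, 0.155]
tool_rot: [[-0.916, 0.401, -0.002], [0.401, 0.916, -0.0], [0.002, -0.001, -1.0]]
ft_force: [0.3, 0.4, -0.2]
grip_width: 0.0496
gripper_force: 0.0
```

```bash
python3 - <<'E'
from h import *
here();print(env.observe()['q'])
im,d,c=snap('wrist')
for n,z in (('handle',.067),('guide_bush',.07)):
  for r in pinpoint('wrist',n)[:2]: print(r,tj(ray(c,*r['pixel'],z)))
p=np.array([tj(dep(c,d,u,v)) for u in range(268,372) for v in range(200,300) if d[v,u]>0])
m=(p[:,2]>100)&(p[:,2]<118);print(m.sum(),p[m].min(0),p[m].max(0))
E
```

```text
t 16.75 jig 94.78688098377187 66.61548143202455 z 0.1549714195119044 psi-yaw 170.03320600956283 F [ 0.3  0.4 -0.2]
[ 3.52124562e+00  4.01795936e+01  4.84672927e+01  2.50253794e-03
  9.14676463e+01 -6.28419438e+01]
{'pixel': [319.0, 151.9], 'conf': 0.76} [60.9 74.  70. ]
303 [ 87.9  59.7 100.9] [101.5  75.1 115.2]
```

Call:
{"op": "move_arm", "data": {"plan": "0 0 0.035 0 0 0 0.05; 0 0 0.035 0 0 0 0.05; 0 0 0.03 0 0 0 0.05; 0 0 0.012 0 0 0 0.05; 0 0 0 0 0 0 0.05; 0 0 0 0 0 0 0.02; 0 0 0 0 0 0 0.008; 0 0 0 0 0 0 0.008; 0 0 0 0 0 0 0.008; 0 0 0 0 0 0 0.008", "grip_force": 40}}

```text
time_s: 18.15
position: [0.6915, 0.1595, 0.0455]
tool_rot: [[-0.916, 0.402, 0.001], [0.402, 0.916, -0.001], [-0.002, -0.0, -1.0]]
ft_force: [-2.2, -4.3, 6.2]
grip_width: 0.0148
gripper_force: 39.0
```

```bash
python3 - <<'E'
from h import *
here();s=env.observe();print(s['grip_width'],s['gripper_force'],s['q'])
# swing arc about pivot with the tool turning: rows of equal angle, start 170deg -> 90deg (psi-yaw)
th=np.radians(-5);r=.112
# tool x points toward pivot (psi=arm+180): pivot at tool (+r,0); rotation clockwise by a= +a about tool z
for n in (8,10,12,16):
    a=np.radians(81)/n
    R=np.array([[np.cos(a),-np.sin(a)],[np.sin(a),np.cos(a)]]); P=np.array([r,0]); print(n,a,P-R@P)
E
```

```text
t 18.15 jig 95.88079093724829 66.14689292071587 z 0.045533798890433276 psi-yaw 169.99507808496946 F [-2.2 -4.3  6.2]
0.014848993965757704 39.00817930698395 [ 3.48546007e+00  4.48010607e+01  5.74102664e+01 -6.47486586e-02
  7.77151402e+01 -6.28258632e+01]
8 0.17671458676442586 [ 0.00174422 -0.01968918]
10 0.1413716694115407 [ 0.00111735 -0.01578094]
12 0.11780972450961724 [ 0.00077633 -0.01316419]
16 0.08835729338221293 [ 0.00043691 -0.00988315]
```

Call:
{"op": "move_arm", "data": {"plan": "0 0 -0.003 0 0 0 0.008; 0.0004 -0.0099 0 0 0 0.0884 0.008; 0.0004 -0.0099 0 0 0 0.0884 0.008; 0.0004 -0.0099 0 0 0 0.0884 0.008; 0 0 0 0 0 0 0.008"}}

```text
time_s: 18.77
position: [0.6762, 0.1342, 0.0458]
tool_rot: [[-0.778, 0.628, -0.0], [0.628, 0.778, -0.0], [-0.0, -0.0, -1.0]]
ft_force: [6.3, -1.8, -11.2]
grip_width: 0.0148
gripper_force: 40.0
```

```bash
cat >> h.py <<'E'
def arm():
    here();s=env.observe();w=tj(s['position'])[:2]-np.array([-15,85]);print('r',np.hypot(*w),'joint',-np.arctan2(w[1],w[0])-np.radians(10),'grip',s['grip_width'],s['gripper_force'])
E
python3 -c "
from h import *
arm()"
```

```text
t 18.77 jig 86.9866489843354 37.94544145821099 z 0.04576614802424233 psi-yaw 154.76396299776164 F [  6.3  -1.8 -11.2]
r 112.34949933132769 joint 0.2580613479444742 grip 0.014775097402531117 39.96376633644104
```

Call:
{"op": "move_arm", "data": {"plan": "0.0004 -0.0099 0.001 0 0 0.0884 0.008; 0.0004 -0.0099 0 0 0 0.0884 0.008; 0.0004 -0.0099 0 0 0 0.0884 0.008; 0.0004 -0.0099 0 0 0 0.0884 0.008; 0.0004 -0.0099 0 0 0 0.0884 0.008; 0.0004 -0.0099 0 0 0 0.0884 0.008; 0 0 0 0 0 0 0.008"}}

```text
time_s: 19.65
position: [0.6291, 0.099, 0.0457]
tool_rot: [[-0.354, 0.935, 0.002], [0.935, 0.354, -0.001], [-0.002, 0.001, -1.0]]
ft_force: [5.9, -6.0, -7.7]
grip_width: 0.0147
gripper_force: 40.3
```

```bash
python3 -c "
from h import *
arm()"
```

```text
t 19.65 jig 49.574643281283855 -7.347246208663462 z 0.045716409656615095 psi-yaw 124.3956158100845 F [ 5.9 -6.  -7.7]
r 112.66077400763763 joint 0.7856101539018803 grip 0.014743443125638822 40.297284722328186
```

Call:
{"op": "move_arm", "data": {"plan": "0.0004 -0.0099 0 0 0 0.0884 0.008; 0.0004 -0.0099 0 0 0 0.0884 0.008; 0.0004 -0.0099 0 0 0 0.0884 0.008; 0.0004 -0.0099 0 0 0 0.0884 0.008; 0.0004 -0.0099 0 0 0 0.0884 0.008; 0.0004 -0.0099 0 0 0 0.0884 0.008; 0 0 0 0 0 0 0.008"}}

```text
time_s: 20.52
position: [0.5701, 0.0922, 0.0458]
tool_rot: [[0.167, 0.986, 0.0], [0.986, -0.167, -0.003], [-0.003, 0.001, -1.0]]
ft_force: [3.7, -12.9, -9.1]
grip_width: 0.0149
gripper_force: 40.3
```

```bash
python3 -c "
from h import *
arm()"
```

```text
t 20.52 jig -6.156732886915633 -27.89999506312896 z 0.0457554151463308 psi-yaw 94.03310074411787 F [  3.7 -12.9  -9.1]
r 113.24243904120046 joint 1.3184755946575801 grip 0.014897625518853302 40.29366731643677
```

Call:
{"op": "move_arm", "data": {"plan": "-0.0003 -0.005 0 0 0 0.04 0.008; -0.0003 -0.005 0 0 0 0.04 0.008; 0 -0.001 0 0 0 0 0.008; 0 0 0 0 0 0 0.008"}}

```text
time_s: 21.02
position: [0.5601, 0.0942, 0.0457]
tool_rot: [[0.245, 0.97, 0.002], [0.97, -0.245, -0.002], [-0.002, 0.002, -1.0]]
ft_force: [5.2, -8.3, -9.5]
grip_width: 0.0146
gripper_force: 40.3
```

```bash
python3 -c "
from h import *
arm()"
```

```text
t 21.02 jig -16.3195999259048 -28.322319286371354 z 0.0457198888294452 psi-yaw 89.48569806633328 F [ 5.2 -8.3 -9.5]
r 113.3074578304535 joint 1.407736861042786 grip 0.014608621304615127 40.25938332080841
```

Call:
{"op": "move_arm", "data": {"plan": "0 -0.001 0 0 0 0 0.008; 0 -0.001 0 0 0 0 0.008; 0 0 0 0 0 0 0.008; 0 0 0 0 0 0 0.008"}}

```text
time_s: 21.52
position: [0.56, 0.0943, 0.0458]
tool_rot: [[0.245, 0.969, 0.005], [0.969, -0.245, -0.003], [-0.001, 0.006, -1.0]]
ft_force: [12.0, -11.4, -13.3]
grip_width: 0.0151
gripper_force: 40.2
```

```bash
python3 - <<'E'
from h import *
arm()
im,d,c=snap('wrist','w6.png')
E
```

```text
t 21.52 jig -16.51183771105018 -28.274009229004893 z 0.04578077722034324 psi-yaw 89.46339927998822 F [ 12.  -11.4 -13.3]
r 113.30992895593924 joint 1.4095018161688613 grip 0.01506348126932116 40.16061723232269
```

View pics/w6.png

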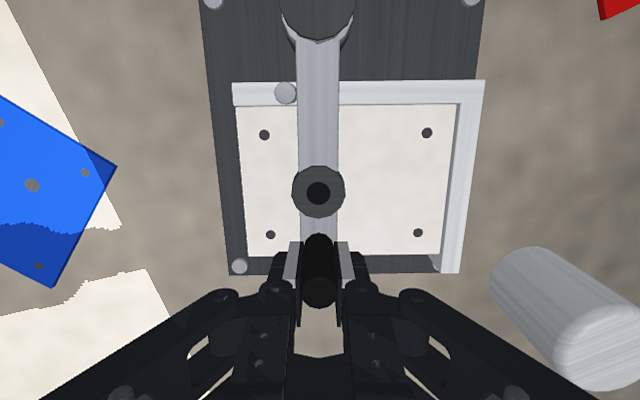

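The view shows the guide arm along jig -y against the stop pin at (285,92). The fingers grip the handle at (318,270), and the stack fills the corner flush with both fences at (455,105). Commanded 2 mm further, the arm didn't move and the force rose, so it is at its stop.

```bash
python3 -c "
from h import *
print(env.close_job())"
```

```text
the job is handed in; nothing more can be done
None
```

The job is handed in, though the judge returned no verdict: the four plates looked square and flush against both fences, and the guide arm was at its stop with the fingers gripping its handle at 40 N; I never touched the tray, bracket or can.

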